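# Tap the test block down onto its parallels

## Task

In the rub tester's vise the metal test block stands proud of the two steel parallels beneath it, and one parallel has crept out at the end. First slide that parallel back lengthwise until its ends are flush with the other's; then take the tapper from its slanted holder and, reaching in at a slant under the parked carriage, tap the block down at both ends with light taps until it sits on both parallels and neither can slide. Finally put the tapper back in its holder as it was; do not press on the block with the gripper itself, and leave the bottle, jar and weight alone.

Things in the scene. Friction and masses are not known exactly. Their poses are not given: they have to be found in the camera images.
- tester: Rub tester with a specimen vise, one fixed body. Origin on the bench under the vise's centre; x across the vise (jaw to jaw), y along the vise, the block and the parallels, z up. Grey base 130 mm wide in x, from y -420 to 170 mm. Jaws at x -50..-25 and 25..50, y -60..60, tops 85 mm high; the vise screw's knob (radius 14, 65 mm high) reaches to x -82.
- vise_bed (a point): Centre of the vise's flat steel bed, 45 mm above the bench (bed: x -55..55, y -155..155 mm). A fixed rib on it, 25 mm wide (x), 120 mm long (y), 10 mm high, lies between the two parallels.
- carriage (a point): Centre of the underside of the parked carriage, fixed 197 mm above the bench right over the block: a bar 36 mm wide (x), 110 mm long (y), 32 mm high, with a round weight on top (radius 22, to 266 mm above the bench). A vertical tool cannot reach the block's top; one tilted 30 to 40 degrees in the tester's x-z plane, its upper end leaning to -x, can.
- housing (a point): Centre of the top of the tester's drive housing, fixed: 122 mm (x) by 180 mm (y), from the base up to 260 mm above the bench; a crank on its +x side reaches 150 mm out from its middle. Two rods at 213 mm height join it to the carriage.
- block (a joint): Height (m) of the block's centre above its seated place: 0 = down on both parallels; starts at 0.0055 to 0.008. The block is aluminium, 50 (x) by 120 (y) by 35 (z) mm, 0.44 to 0.72 kg, pinched between the jaws: it can only slide up and down and rock, and stays where it is left. A push of 5 to 16 N on one end moves mostly that end down. Seated, its underside is 65 mm and its top 100 mm above the bench.
- block_rock (a joint): Rocking angle (rad) of the block about the vise's x axis: 0 = level, positive = the end towards the tester's +y is high. Starts between -0.06 and 0.06.
- block_end_left (a point): Point on the block's top face, mid-width, 45 mm from its centre towards the tester's +y: a place to tap. 100 mm above the bench when seated.
- block_end_right (a point): The same, 45 mm from the block's centre towards the tester's -y.
- parallel_a: Steel parallel: a bar 10 (x) by 190 (y) by 20 (z) mm, 0.29 kg, lying loose on the bed under the block, along the tester's y, 19 mm from the vise's centre line, in a 12.5 mm channel between jaw and rib. Origin: centre of its underside. Rightly placed, its middle is at the vise's middle, each end 35 mm past the jaws. One parallel, either one, starts 28 to 45 mm too far to the tester's +y.
- parallel_b: The other parallel, alike in every way, on the other side of the vise's centre line.
- tapper: Hand tapper, 128 mm long, 0.28 kg: cylindrical white plastic head, 28 mm across and 60 mm long, with a domed face (tilted 32 degrees it bears 9 mm off its tip), and a wooden handle of square section, 24 by 24 mm, from 60 to 128 mm from the tip. Origin at the tip of the dome, z from tip to handle end; the handle's flats face its x and y. It starts in the holder.
- holder: Fixed holder: base plate 110 (x) by 100 (y) by 12 mm, origin at the centre of its underside on the bench, with a square tube (44 mm outside, 36 inside, 58 deep) open at the top and leaning 32 degrees (0.56 rad) from vertical to the holder's -x: up out of the tube is (-0.531, 0, 0.847) in its frame. 70 mm of the tapper stands out, its flats parallel to the tube's sides.
- holder_floor (a point): Centre of the inner floor of the holder's tube. The tapper's tip starts within 5 mm of it.
- bottle: White plastic bottle, 72 mm diameter, 180 mm high, loose; origin under its centre. A bystander.
- jar: Amber jar, 56 mm diameter, 85 mm high, loose; origin under its centre. A bystander.
- weight: Steel disc weight, 48 mm diameter, 34 mm high, loose; origin under its centre. A bystander.
Not all that is in view belongs to the job. Of the things that look like the tapper, the smaller one is meant.

How it is judged:
On the way, in this order (a step that is already met when the one before it is completed fails the run):
1. the shifted parallel is slid back until its ends are flush with the other's, both centred under the block (y of parallel_a in the frame of parallel_b between -0.007 and 0.007 m and y of parallel_a in the frame of tester between -0.015 and 0.015 m and y of parallel_b in the frame of tester between -0.015 and 0.015 m), for 0.2 s.
2. the tapper is out of its holder and its face bears on the block (contact force between tapper and block above 1 N and distance between tapper and holder_floor above 0.08 m).
3. both ends of the block are down on the parallels (all of step 1 and z of each of block_end_left, block_end_right in the frame of tester below 0.1015 m), for 0.2 s.
At the end, for the whole second after the job is handed in: Both marked points of the block's top are at most 101.5 mm above the bench; the block bears on each parallel (over 0.3 N); the parallels are flush within 7 mm, their middles within 15 mm of the vise's; the tapper rests in its holder, tip within 15 mm of the floor's centre (all of step 3 and contact force between block and parallel_a above 0.3 N and contact force between block and parallel_b above 0.3 N and distance between tapper and holder_floor below 0.015 m and angle between tapper's own z axis and vertical below 0.8 rad and linear speed of tapper below 0.01 m/s); the robot touches nothing.
It fails at once if the block is pressed with the gripper or arm instead of the tapper (over 2 N) (contact force between any of the fingers, the arm and block above 2 N).
It fails at once if the block is hammered: a blow over 80 N (contact force between tapper and block above 80 N).
It fails at once if the bottle, jar or weight is shifted more than 20 mm (distance of any of bottle, jar, weight from where it was at the start of the episode above 0.02 m).
It also fails if it takes over 69 s, if anything falls off the work surface, if the arm or the gripper's body presses on something with over 40 N, if the wrist force passes 120 N, or if a joint passes its speed limit or range.

## Robot

A 6-joint arm with a two-finger parallel gripper is mounted at the origin on the work surface. World frame = base frame: x ahead of the robot, y to its left, z up, the work surface at z = 0. Lengths are in m, angles in rad, forces in N, time in s.
With the tool pointing down it reaches from about 0.275 to 0.775 m from the base axis. Payload 14.6 kg.
Tool frame: the origin (TCP) lies at the very end of the fingers, on their centre line; the grasp point (between the pads) lies 19 mm behind it; z points along the fingers, y is the line along which they close (so a half turn about z gives the same grasp; the last joint's range is limited). The gripper opens to 85 mm and grips with 20 to 120 N. Pads are 22 mm wide; open, the fingers measure 114 mm over their backs; the gripper's body (76 mm by 85 mm) begins 54 mm behind the grasp point. The pads swing forward as they close: fully open they stand 13 mm farther back than shut.
Start: joints at [-1.497, 0.263, -0.048, 1.259, 0, 1.415], TCP at [0.119, -0.511, 0.231] pointing down, gripper open.
Joint ranges: [-2.65, 2.65], [-0.89, 1.7], [-1.18, 1.37], [-2.13, 2.11], [-1.35, 1.29], [-3.14, 3.14]. Speed limits (rad/s): [1.89, 1.89, 2.57, 2.79, 3.14, 3.14].

## Interface

Orientations are given as a 3x3 rotation matrix whose columns are the frame's x, y, z axes.
In Python, from station import sense, capture, camera_info, job_done gives the robot as it stands.
- The arm moves only by the tool move_arm, never from a script. Its argument "motion" is a list of rows, each an object of numbers: "x", "y", "z": the shift along the tool's x, y, z normalised to -1 to 1, where 1 is 40 mm; "spin": the turn about the tool's z normalised to -1 to 1, where 1 is 0.1 rad. A call has 1 to 20 rows; each row shifts and turns the commanded pose from where the row before left it, along the tool's axes as they then stand; what a row does not reach is not made up. A row lasts 1/10 s, in which the tool goes at most 50 mm and 8.59 degrees, less where a joint would pass 70% of its speed; a pose out of reach is approached as far as the arm can. A call with a number of a shift or a turn outside -1 to 1 is refused whole. A call with a gripper value outside its range is refused whole. "fingers" is the opening, from -1 (shut) to 1 (fully open), set as the call begins (left out, the last holds). The fingers move at their own pace and stop on an object; "newtons" is the grip in N (left out, the last holds). Time passes only in rows, so rows that do not move let the fingers close. It gives the time, the measured TCP pose, the force, the opening and the grip force at its end, in the units of the state.
- sense(): the state, without advancing time (a new reading comes with each control period).
- capture(name): name is "side" or "top"; returns the picture (480x640x3 uint8, red, green, blue); there is no depth.
- camera_info(name): a dict with "fx", "fy", "cx", "cy" (pixels), "eye" and "orientation" of the camera in the world. Camera axes: x right, y down, z forward; pixel columns grow to the right and rows downward; lengths in m; the calibration is good to about 2 mm. A picture is of the moment at which its call begins. camera_info takes no time and is no camera call.
- job_done(): hands the job in; it is judged then, once.
The state is a dict: "t": time; "qpos": joint angles; "qd": joint speeds; "tau": joint torques, N m; "ee_pos": TCP position; "ee_rot": TCP orientation; "force": force on the tool from outside, world axes, zero at the start; "ft_torque": the same for the moment, N m; "finger_gap": finger opening in m; "grasp_force": force on a finger pad.
Only numpy, scipy, OpenCV 4.12 (cv2) and the standard library are available. Lean on these libraries where they do the work, as an engineer would, in place of code of your own. Each camera call takes 0.05 s, during which the arm holds its last target. There are 200 camera calls.

## Working session

There is one attempt and no reset: what is moved stays moved. The work goes in short steps, Python scripts to look and compute and a tool call to move; the robot and the scene stay as the last step left them, time stands still between calls to the robot, and variables do not carry over. Pictures are saved under pics/ and viewed, at most 10 in all, crops included, and the job is handed in when it is done.

Besides the shell and the picture viewer there is one more tool, called as name(argument=value, ...) on one line, values as JSON. move_arm: Moves the arm, as the interface text tells. Scaled input: -1 to 1 covers 40 mm each way for a shift and 0.1 rad each way for a turn. Its arguments: {"type":"object","properties":{"motion":{"type":"array","items":{"type":"object","properties":{"x":{"type":"number","minimum":-1,"maximum":1},"y":{"type":"number","minimum":-1,"maximum":1},"z":{"type":"number","minimum":-1,"maximum":1},"spin":{"type":"number","minimum":-1,"maximum":1}}}},"fingers":{"type":"number"},"newtons":{"type":"number"}},"required":["motion"]}

```bash
mkdir -p pics; ls; python3 - <<'E'
from station import *
import cv2
for n in("side","top"):
    cv2.imwrite(f"pics/{n}0.png",capture(n)[:,:,::-1]); print(n,camera_info(n))
s=sense();print(s)
E
```

```text
pics
side {'fx': 562.5504542001456, 'fy': 562.5504542001456, 'cx': 311.8849027844405, 'cy': 228.5579429670272, 'eye': array([0.39433972, 0.93365625, 1.02479077]), 'orientation': array([[-0.96467659, -0.18914952,  0.18336174],
       [-0.26334959,  0.67448299, -0.68972435],
       [ 0.00678666, -0.71364918, -0.70047041]])}
top {'fx': 543.9317359965411, 'fy': 543.9317359965411, 'cx': 322.3225075095772, 'cy': 243.46561282144975, 'eye': array([0.39250292, 0.08445117, 1.32019242]), 'orientation': array([[-0.00670433, -0.98696465,  0.16079747],
       [-0.99981975,  0.0094724 ,  0.01645424],
       [-0.01776289, -0.16065818, -0.98685026]])}
{'t': 0.1, 'qpos': array([-1.49730092e+00,  2.63459056e-01, -4.88892634e-02,  1.25939016e+00,
        2.54960176e-05,  1.41547482e+00]), 'qd': array([-0.00038225, -0.00122009,  0.00325838, -0.0006876 ,  0.00033955,
        0.00014006]), 'tau': array([ 2.69281692e-03, -6.38576174e+01,  3.85064006e+01,  1.00641468e-02,
       -3.65797086e-05,  2.30165668e-06]), 'ee_pos': array([ 0.11905577, -0.51106454,  0.2308757 ]), 'ee_rot': array([[ 9.73935436e-01,  2.26825406e-01, -4.37543116e-05],
       [ 2.26825346e-01, -9.73934996e-01,  9.41480403e-04],
       [ 1.70937819e-04, -9.26865713e-04, -9.99999556e-01]]), 'force': array([-0.39596379, -0.70155757,  0.53628396]), 'ft_torque': array([0.00109144, 0.01996068, 0.00023687]), 'grasp_force': 0.0, 'finger_gap': 0.08544772760772515}
```

View pics/side0.png

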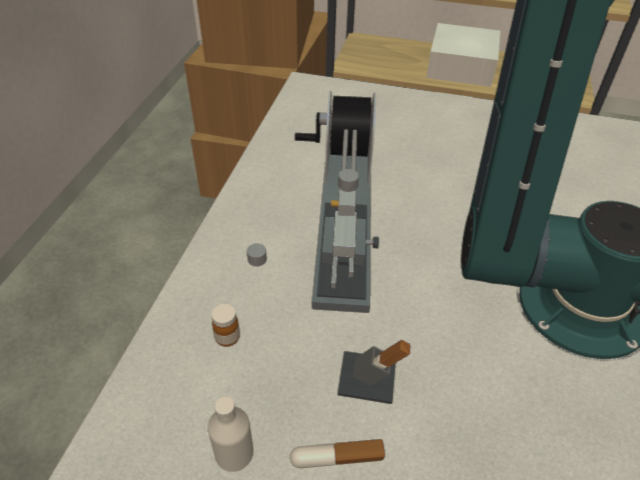

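View pics/top0.png

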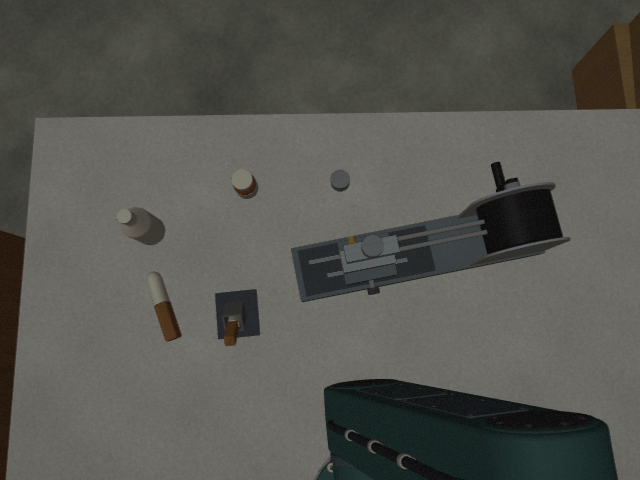

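Top view: the tester has its +y end at the left and its housing at the right (~520,220). The parallel at ~(310,262), tester +x side, sticks out; the other ends at ~(330,274). The holder is at ~(237,315).

Tapper look-alikes: the handle in the holder at top (231,335) / side (395,355), and a longer one lying loose at top (163,305) / side (337,453). I choose the one in the holder, since it is smaller and slanted, and check it in a close crop.

```bash
python3 - <<'E'
import cv2,numpy as np
t=cv2.imread("pics/top0.png");s=cv2.imread("pics/side0.png")
def crop(i,x0,y0,x1,y1,k):
    c=cv2.resize(i[y0:y1,x0:x1],None,fx=k,fy=k,interpolation=cv2.INTER_CUBIC)
    c=np.clip(c*1.6,0,255).astype(np.uint8) if i is t else c
    for u in range((x0+9)//10*10,x1,10): cv2.line(c,((u-x0)*k,0),((u-x0)*k,8 if u%50 else 18),(0,255,255),1)
    for v in range((y0+9)//10*10,y1,10): cv2.line(c,(0,(v-y0)*k),(8 if v%50 else 18,(v-y0)*k),(0,255,255),1)
    return c
W=np.zeros((600,800,3),np.uint8)
for c,x,y in((crop(t,290,220,430,305,4),0,0),(crop(t,210,285,265,350,4),565,0),(crop(s,310,180,390,310,2),0,345),(crop(s,335,330,415,405,3),170,345),(crop(s,320,240,380,290,6),420,300)):
    W[y:y+c.shape[0],x:x+c.shape[1]]=c[:600-y,:800-x]
cv2.imwrite("pics/c1.png",W)
E
```

```text
(no output)
```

View pics/c1.png

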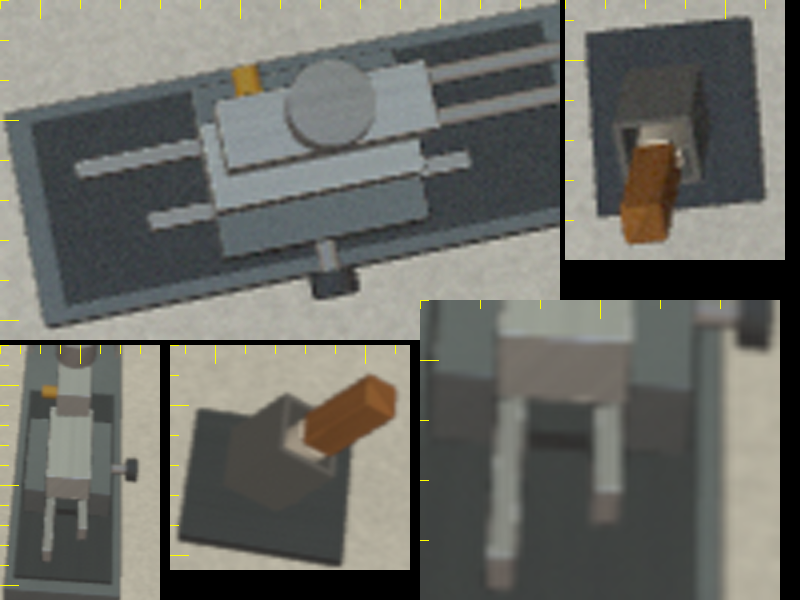

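The crop shows the holder's tapper: white head in the tube, brown handle with its end face at top (230.5,340.8) / side (405,346). The +x parallel's +y end is at top (309,262.7), and the other parallel's ends are at (327.5,275.2) and (407.2,259.8). The carriage weight is centred at (372.8,246). Next I compute positions.

```bash
cat > h.py <<'E'
import numpy as np
from station import *
def ray(n,p):
    c=camera_info(n);d=c["orientation"]@np.array([(p[0]-c["cx"])/c["fx"],(p[1]-c["cy"])/c["fy"],1]);return c["eye"],d/np.linalg.norm(d)
def plane(n,p,z):
    e,d=ray(n,p);return e+d*(z-e[2])/d[2]
def tri(a,b):
    (e,d),(f,g)=ray("top",a),ray("side",b)
    s=np.linalg.lstsq(np.c_[d,-g],f-e,rcond=None)[0];P,Q=e+s[0]*d,f+s[1]*g
    return (P+Q)/2,np.linalg.norm(P-Q)
E
python3 - <<'E'
from h import *
np.set_printoptions(precision=4,suppress=True)
A=plane("top",(309,262.7),.065);B1=plane("top",(327.5,275.2),.065);B2=plane("top",(407.2,259.8),.065)
print("A",A,"B",B1,B2,np.linalg.norm(B1-B2))
v=(B1-B2)/np.linalg.norm(B1-B2);yaw=np.arctan2(-v[0],v[1]);x=np.array([np.cos(yaw),np.sin(yaw),0])
o=(B1+B2)/2+.019*x;print("yaw",yaw,"origin",o,"A in tester",(A-o)@x,(A-o)@v)
w=plane("top",(372.8,246),.266);print("weight",w,(w-o)@x,(w-o)@v)
print("side A,B", [( (p-o)@x,(p-o)@v) for p in (plane("side",(333.3,282.5),.065),plane("side",(350.5,272),.065))])
c=[plane("top",p,.012) for p in((215.5,293.25),(256.25,289.5),(259.75,334.5),(218.25,338.75))]
h=sum(c)/4;hx=(c[0]+c[1]-c[2]-c[3]);hy=c[0]+c[3]-c[1]-c[2]
print("holder",h,np.linalg.norm(hx)/2,np.linalg.norm(hy)/2,np.arctan2(hx[1],hx[0]),np.arctan2(-hy[0],hy[1]))
print("end",tri((230.5,340.75),(405.3,346.3)), plane("top",(230.5,340.75),.12))
s=sense()['ee_rot'];print(np.arctan2(s[1,1],s[0,1]))
E
```

```text
A [0.552  0.1367 0.065 ] B [0.5224 0.0939 0.065 ] [ 0.5567 -0.0913  0.065 ] 0.18837789201493413
yaw 0.1830182228910894 origin [0.5583 0.0047 0.065 ] A in tester 0.017841393546793996 0.13088567924822528
weight [0.5583 0.0032 0.266 ] -0.0002647337473871055 -0.0015494665200416794
side A,B [(np.float64(0.021320864085488576), np.float64(0.13428359796276176)), (np.float64(-0.015664176333451702), np.float64(0.09999967492684725))]
holder [0.4369 0.3106 0.012 ] 0.10794873326143506 0.09892295327455233 0.08798846345217036 0.08881755158765245
end (array([0.3761, 0.3052, 0.1243]), np.float64(0.0016519521624117556)) [0.3752 0.306  0.12  ]
-1.3419793405871512
```

move_arm(motion=[{"spin":-1},{"spin":-1},{"spin":-1},{"spin":-1},{"spin":-1},{"spin":-1},{"spin":-1},{"spin":-1},{"spin":-1},{"spin":-1},{"spin":-1},{"spin":-1},{"spin":-1},{"spin":-1},{"spin":-1},{"spin":-0.25}], fingers=-1)

```text
invalid input at $.motion[0]: expected keys x, y, z, spin
```

move_arm(motion=[{"x":0,"y":0,"z":-0.5,"spin":-1},{"x":0,"y":0,"z":-0.5,"spin":-1},{"x":0,"y":0,"z":0,"spin":-1},{"x":0,"y":0,"z":0,"spin":-1},{"x":0,"y":0,"z":0,"spin":-1},{"x":0,"y":0,"z":0,"spin":-1},{"x":0,"y":0,"z":0,"spin":-1},{"x":0,"y":0,"z":0,"spin":-1},{"x":0,"y":0,"z":0,"spin":-1},{"x":0,"y":0,"z":0,"spin":-1},{"x":0,"y":0,"z":0,"spin":-1},{"x":0,"y":0,"z":0,"spin":-1},{"x":0,"y":0,"z":0,"spin":-1},{"x":0,"y":0,"z":0,"spin":-1},{"x":0,"y":0,"z":0,"spin":-1},{"x":0,"y":0,"z":0,"spin":-0.25}], fingers=-1)

```text
t: 1.7
ee_pos: [0.1191, -0.5112, 0.271]
ee_rot: [[-0.184, 0.983, -0.0], [0.983, 0.184, 0.001], [0.001, 0.0, -1.0]]
force: [-0.2, -0.6, 1.2]
finger_gap: 0.0003
grasp_force: 0.0
```

move_arm(motion=[{"x":0.78,"y":0.49,"z":0,"spin":0},{"x":0.78,"y":0.49,"z":0,"spin":0},{"x":0.78,"y":0.49,"z":0,"spin":0},{"x":0.78,"y":0.49,"z":0,"spin":0},{"x":0.78,"y":0.49,"z":0,"spin":0},{"x":0.78,"y":0.49,"z":0,"spin":0},{"x":0.78,"y":0.49,"z":0,"spin":0},{"x":0.78,"y":0.49,"z":0,"spin":0},{"x":0.78,"y":0.49,"z":0,"spin":0},{"x":0.78,"y":0.49,"z":0,"spin":0},{"x":0.78,"y":0.49,"z":0,"spin":0},{"x":0.78,"y":0.49,"z":0,"spin":0},{"x":0.78,"y":0.49,"z":0,"spin":0},{"x":0.78,"y":0.49,"z":0,"spin":0},{"x":0.78,"y":0.49,"z":0,"spin":0},{"x":0.78,"y":0.49,"z":0,"spin":0},{"x":0.78,"y":0.49,"z":0,"spin":0},{"x":0.78,"y":0.49,"z":0,"spin":0},{"x":0.78,"y":0.49,"z":0,"spin":0}])

```text
t: 3.6
ee_pos: [0.3775, 0.1411, 0.2712]
ee_rot: [[-0.18, 0.984, 0.0], [0.984, 0.18, -0.0], [-0.0, 0.0, -1.0]]
force: [0.9, -1.0, 0.3]
finger_gap: -0.0002
grasp_force: 0.0
```

move_arm(motion=[{"x":-0.13,"y":0.855,"z":0,"spin":0},{"x":-0.13,"y":0.855,"z":0,"spin":0},{"x":-0.13,"y":0.855,"z":0,"spin":0},{"x":0,"y":0.855,"z":0,"spin":0},{"x":0,"y":0.855,"z":0,"spin":0},{"x":0,"y":0,"z":0.9,"spin":0},{"x":0,"y":0,"z":0.9,"spin":0},{"x":0,"y":0,"z":0.9,"spin":0},{"x":0,"y":0,"z":0.9,"spin":0},{"x":0,"y":0,"z":0.9,"spin":0},{"x":0,"y":0,"z":0,"spin":0}])

```text
t: 4.7
ee_pos: [0.5457, 0.1547, 0.0875]
ee_rot: [[-0.18, 0.984, -0.007], [0.984, 0.18, -0.001], [0.0, -0.007, -1.0]]
force: [-0.4, -0.4, 1.1]
finger_gap: -0.0001
grasp_force: 0.0
```

```bash
python3 - <<'E'
import cv2,numpy as np
from station import *
t=capture("top");s=capture("side")
c=lambda i,x,y,w,h,k:cv2.resize(i[y:y+h,x:x+w,::-1],None,fx=k,fy=k,interpolation=cv2.INTER_CUBIC)
cv2.imwrite("pics/c2.png",np.hstack([np.clip(c(t,270,205,130,120,3)*1.5,0,255).astype(np.uint8),c(s,300,200,90,120,3)]))
E
```

```text
(no output)
```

View pics/c2.png

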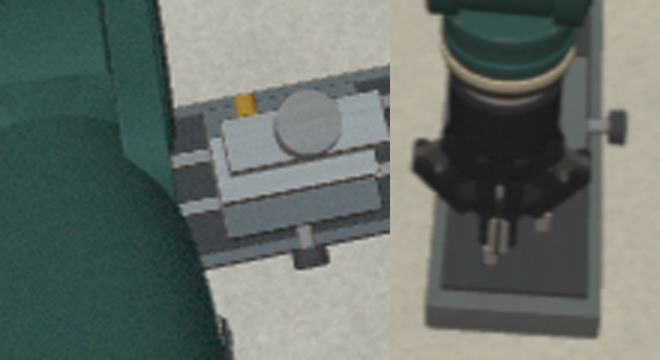

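The closed fingers are above and just past the protruding parallel's end, seen at side ~(333,286) with the fingertip at ~(336,282). Now I go down gently.

move_arm(motion=[{"x":0,"y":0.1,"z":0.3,"spin":0},{"x":0,"y":0,"z":0.25,"spin":0},{"x":0,"y":0,"z":0.2,"spin":0},{"x":0,"y":0,"z":0,"spin":0}])

```text
t: 5.2
ee_pos: [0.5517, 0.1558, 0.0603]
ee_rot: [[-0.182, 0.983, -0.001], [0.983, 0.182, -0.0], [0.0, -0.001, -1.0]]
force: [0.1, -0.5, -1.0]
finger_gap: 0.0002
grasp_force: 0.0
```

move_arm(motion=[{"x":0,"y":-0.05,"z":0.13,"spin":0},{"x":-0.15,"y":0,"z":0,"spin":0},{"x":-0.15,"y":0,"z":0,"spin":0},{"x":-0.15,"y":0,"z":0,"spin":0},{"x":-0.15,"y":0,"z":0,"spin":0},{"x":-0.15,"y":0,"z":0,"spin":0},{"x":-0.15,"y":0,"z":0,"spin":0},{"x":0,"y":0,"z":0,"spin":0}])

```text
t: 6.0
ee_pos: [0.5571, 0.1192, 0.0562]
ee_rot: [[-0.181, 0.983, 0.0], [0.983, 0.181, -0.0], [-0.0, 0.0, -1.0]]
force: [0.4, 0.3, 0.7]
finger_gap: 0.0001
grasp_force: 0.0
```

```bash
python3 - <<'E'
import cv2,numpy as np
from station import *
s=capture("side")
cv2.imwrite("pics/c3.png",cv2.resize(s[230:310,310:380,::-1],None,fx=6,fy=6,interpolation=cv2.INTER_CUBIC))
E
```

```text
(no output)
```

View pics/c3.png

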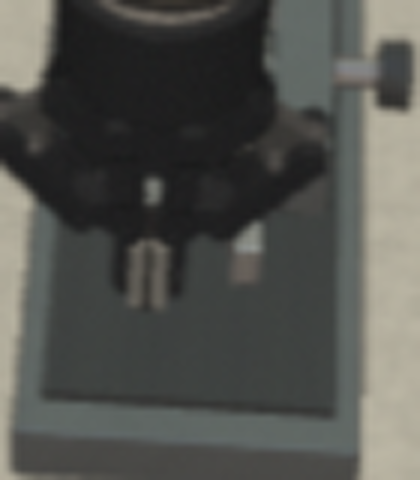

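Parallel A's end is now hidden behind the fingers at about (150,290) in the crop, and B's end is at (245,270). I push a bit further, then back off and look.

move_arm(motion=[{"x":-0.1,"y":0,"z":0,"spin":0},{"x":-0.05,"y":0,"z":0,"spin":0},{"x":0,"y":0,"z":0,"spin":0},{"x":0.5,"y":0,"z":0,"spin":0},{"x":0.5,"y":0,"z":-1,"spin":0},{"x":0.5,"y":0,"z":-1,"spin":0},{"x":1,"y":0,"z":-1,"spin":0},{"x":1,"y":0,"z":-1,"spin":0},{"x":1,"y":0,"z":-1,"spin":0},{"x":0,"y":0,"z":0,"spin":0}])

```text
t: 7.05
ee_pos: [0.5282, 0.2813, 0.2465]
ee_rot: [[-0.185, 0.983, 0.006], [0.983, 0.185, 0.003], [0.002, 0.006, -1.0]]
force: [0.8, -0.7, 0.1]
finger_gap: -0.0001
grasp_force: 0.0
```

```bash
python3 - <<'E'
import cv2,numpy as np
from station import *
s=capture("side");t=capture("top")
c=lambda i,x,y,w,h,k:cv2.resize(i[y:y+h,x:x+w,::-1],None,fx=k,fy=k,interpolation=cv2.INTER_CUBIC)
cv2.imwrite("pics/c4.png",np.hstack([c(s,310,230,70,80,6),np.clip(c(t,300,235,60,80,6)*1.5,0,255).astype(np.uint8)]))
E
```

```text
(no output)
```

View pics/c4.png

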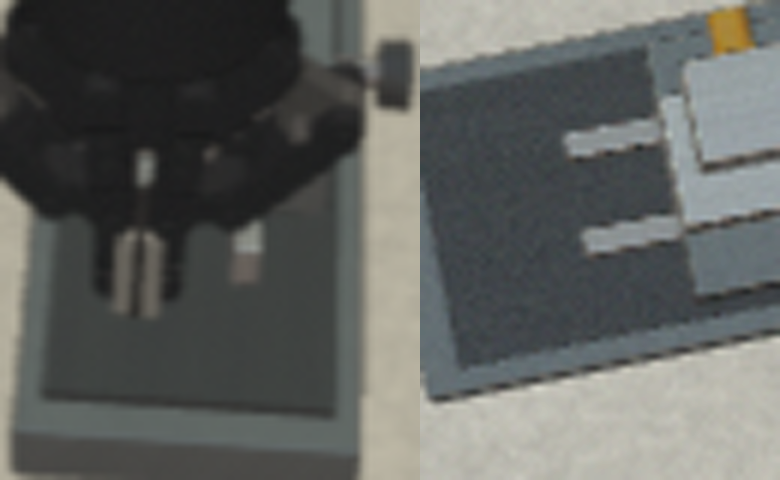

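Top view: the ends are now at A (324.2,259.3) and B (327.2,275.3). Checking whether they are flush.

```bash
cat >> h.py <<'E'
yaw=.183;O=np.array([.558,.004,0]);X=np.array([np.cos(yaw),np.sin(yaw),0]);Y=np.array([-X[1],X[0],0])
def T(p): d=np.asarray(p)-O;return np.round([d@X,d@Y,d[2]],4)
E
python3 - <<'E'
from h import *
print(T(plane("top",(324.2,259.3),.065)),T(plane("top",(327.2,275.3),.065)))
E
```

```text
[0.0193 0.0953 0.065 ] [-0.0187  0.0956  0.065 ]
```

Both ends are at y≈95 mm, so they are flush and centred. Next, the tapper: open the fingers, spin to match the holder and go above the handle.

move_arm(motion=[{"x":0,"y":0,"z":0,"spin":-1},{"x":0,"y":0,"z":0,"spin":-1},{"x":0,"y":0,"z":0,"spin":-1},{"x":0,"y":0,"z":0,"spin":-1},{"x":0,"y":0,"z":0,"spin":-1},{"x":0,"y":0,"z":0,"spin":-1},{"x":0,"y":0,"z":0,"spin":-1},{"x":0,"y":0,"z":0,"spin":-1},{"x":0,"y":0,"z":0,"spin":-1},{"x":0,"y":0,"z":0,"spin":-1},{"x":0,"y":0,"z":0,"spin":-1},{"x":0,"y":0,"z":0,"spin":-1},{"x":0,"y":0,"z":0,"spin":-1},{"x":0,"y":0,"z":0,"spin":-1},{"x":0,"y":0,"z":0,"spin":-0.73},{"x":0.7,"y":0.185,"z":0,"spin":0},{"x":0.7,"y":0.185,"z":0,"spin":0},{"x":0.7,"y":0.185,"z":0,"spin":0},{"x":0.7,"y":0.185,"z":0,"spin":0},{"x":0.7,"y":0.185,"z":0,"spin":0}], fingers=1)

```text
t: 9.15
ee_pos: [0.3838, 0.3012, 0.2408]
ee_rot: [[-0.997, -0.084, -0.002], [-0.084, 0.997, -0.001], [0.002, -0.001, -1.0]]
force: [0.0, 0.4, 0.5]
finger_gap: 0.0854
grasp_force: 0.0
```

move_arm(motion=[{"x":-0.05,"y":0.12,"z":0.6,"spin":0},{"x":0,"y":0,"z":0.8,"spin":0},{"x":0,"y":0,"z":0.8,"spin":0},{"x":0,"y":0,"z":0.8,"spin":0},{"x":0,"y":0,"z":0.5,"spin":0},{"x":0,"y":0,"z":0.25,"spin":0},{"x":0,"y":0,"z":0,"spin":0}])

```text
t: 9.85
ee_pos: [0.3859, 0.3062, 0.0908]
ee_rot: [[-0.996, -0.084, -0.003], [-0.084, 0.996, -0.002], [0.003, -0.001, -1.0]]
force: [0.1, 0.0, 0.2]
finger_gap: 0.0855
grasp_force: 0.0
```

```bash
python3 - <<'E'
import cv2,numpy as np
from station import *
s=capture("side")
cv2.imwrite("pics/c5.png",cv2.resize(s[300:410,330:430,::-1],None,fx=5,fy=5,interpolation=cv2.INTER_CUBIC))
E
```

```text
(no output)
```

View pics/c5.png

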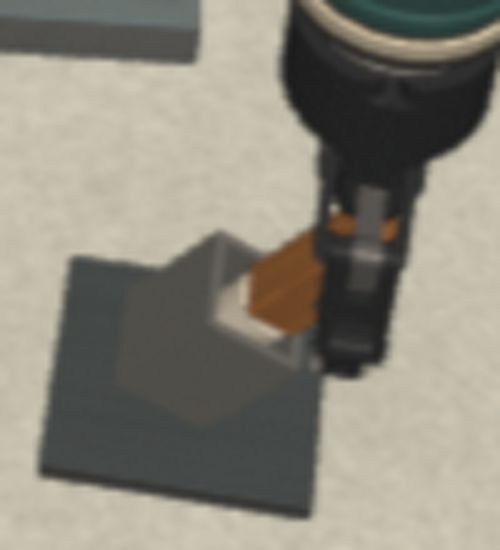

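The handle (orange, ~(340,250) in the crop) lies between the two fingers. I close on it and wait.

move_arm(motion=[{"x":0,"y":0,"z":0,"spin":0},{"x":0,"y":0,"z":0,"spin":0},{"x":0,"y":0,"z":0,"spin":0},{"x":0,"y":0,"z":0,"spin":0},{"x":0,"y":0,"z":0,"spin":0},{"x":0,"y":0,"z":0,"spin":0},{"x":0,"y":0,"z":0,"spin":0},{"x":0,"y":0,"z":0,"spin":0}], fingers=-1, newtons=80)

```text
t: 10.7
ee_pos: [0.3868, 0.3075, 0.0925]
ee_rot: [[-0.996, -0.085, 0.001], [-0.085, 0.996, 0.0], [-0.001, 0.0, -1.0]]
force: [-2.2, 0.1, 5.3]
finger_gap: 0.0233
grasp_force: 77.6
```

move_arm(motion=[{"x":0.166,"y":0,"z":-0.265,"spin":0},{"x":0.166,"y":0,"z":-0.265,"spin":0},{"x":0.332,"y":0,"z":-0.53,"spin":0},{"x":0.332,"y":0,"z":-0.53,"spin":0},{"x":0.332,"y":0,"z":-0.53,"spin":0},{"x":0.332,"y":0,"z":-0.53,"spin":0},{"x":0.332,"y":0,"z":-0.53,"spin":0},{"x":0,"y":0,"z":-1,"spin":0},{"x":0,"y":0,"z":-0.5,"spin":0},{"x":0,"y":0,"z":0,"spin":0}])

```text
t: 11.7
ee_pos: [0.3071, 0.3009, 0.2822]
ee_rot: [[-0.996, -0.085, 0.003], [-0.085, 0.996, 0.002], [-0.003, 0.002, -1.0]]
force: [-0.6, 0.3, -3.4]
finger_gap: 0.0228
grasp_force: 78.9
```

```bash
python3 - <<'E'
import cv2,numpy as np
from station import *
s=capture("side");t=capture("top")
c=lambda i,x,y,w,h,k:cv2.resize(i[y:y+h,x:x+w,::-1],None,fx=k,fy=k,interpolation=cv2.INTER_CUBIC)
cv2.imwrite("pics/c6.png",np.hstack([c(s,320,200,160,200,3),np.clip(c(t,200,270,100,200,3)*1.5,0,255).astype(np.uint8)]))
E
```

```text
(no output)
```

View pics/c6.png

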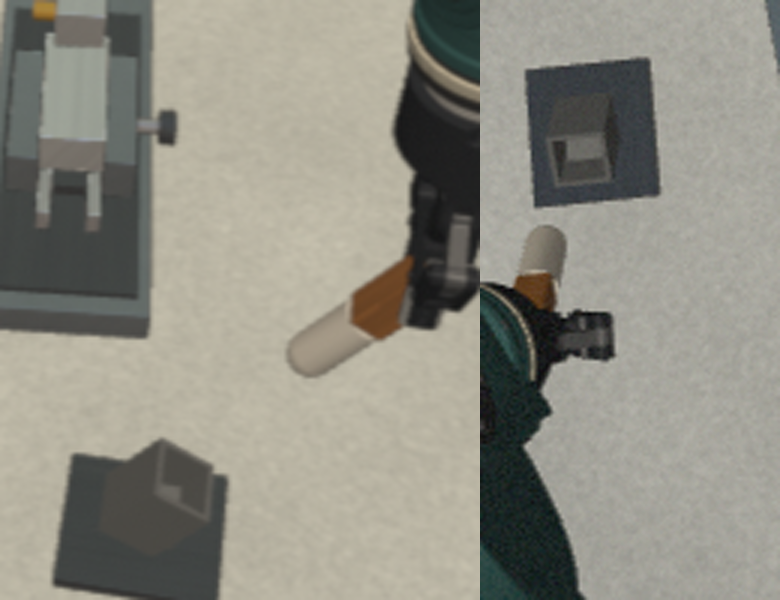

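The tapper is firmly held and out of the holder. Its dome end shows at side ~(417,321) and top ~(222,346). I check this against the model tip.

```bash
python3 - <<'E'
from h import *
s=sense();p=s["ee_pos"]
tip=p+np.array([.0569,.0035,-.0766]);u=np.array([-.529,-.0467,.847])
def proj(n,q):
    c=camera_info(n);r=c["orientation"].T@(q-c["eye"]);return np.round([c["fx"]*r[0]/r[2]+c["cx"],c["fy"]*r[1]/r[2]+c["cy"]],1), round(c["fx"]/r[2],0)
for n in("side","top"):
    print(n,"tip",proj(n,tip),"dome centre",proj(n,tip+.0165*u),"s60",proj(n,tip+.06*u))
print(T(p),np.arctan2(s["ee_rot"][1,0],s["ee_rot"][0,0]))
E
```

```text
side tip (array([418.3, 322.5]), np.float64(560.0)) dome centre (array([424.4, 318.6]), np.float64(566.0)) s60 (array([441.1, 307.6]), np.float64(583.0))
top tip (array([223.9, 347.2]), np.float64(494.0)) dome centre (array([222.8, 351.9]), np.float64(501.0)) s60 (array([219.8, 364.8]), np.float64(520.0))
[-0.1932  0.3372  0.2792] -3.056206906435483
```

The model tip agrees to about 1.5 px. Now I swing the tapper to the block's +y end and stay above it.

move_arm(motion=[{"x":0,"y":0,"z":0,"spin":0.75},{"x":0,"y":0,"z":0,"spin":0.75},{"x":-0.62,"y":-0.73,"z":0.23,"spin":0},{"x":-0.62,"y":-0.73,"z":0.23,"spin":0},{"x":-0.62,"y":-0.73,"z":0.23,"spin":0},{"x":-0.62,"y":-0.73,"z":0.23,"spin":0},{"x":-0.62,"y":-0.73,"z":0.23,"spin":0},{"x":-0.62,"y":-0.73,"z":0.23,"spin":0},{"x":-0.62,"y":-0.73,"z":0.23,"spin":0},{"x":-0.62,"y":-0.73,"z":0.23,"spin":0},{"x":0,"y":0,"z":0,"spin":0},{"x":0,"y":0,"z":0,"spin":0}])

```text
t: 13.0
ee_pos: [0.4892, 0.0542, 0.2042]
ee_rot: [[-0.998, 0.066, -0.003], [0.066, 0.998, 0.0], [0.003, 0.0, -1.0]]
force: [-0.4, -0.6, -2.8]
finger_gap: 0.0229
grasp_force: 79.5
```

```bash
python3 - <<'E'
from h import *
import cv2
s=sense();p=s["ee_pos"];R=s["ee_rot"];print("tcp",T(p),"contact",T(p-.048*R[:,0]+[0,0,-.079]),"force",s["force"].round(1),np.arctan2(R[1,0],R[0,0])%6.283-3.1416-yaw)
i=capture("side");j=capture("top")
c=lambda i,x,y,w,h,k:cv2.resize(i[y:y+h,x:x+w,::-1],None,fx=k,fy=k,interpolation=cv2.INTER_CUBIC)
cv2.imwrite("pics/c7.png",np.hstack([c(i,310,170,100,130,4),np.clip(c(j,300,190,100,130,4)*1.5,0,255).astype(np.uint8)]))
E
```

```text
tcp [-0.0585  0.0619  0.2042] contact [-0.012   0.05    0.1251] force [-0.4 -0.6 -2.8] -0.2493865103456751
```

View pics/c7.png

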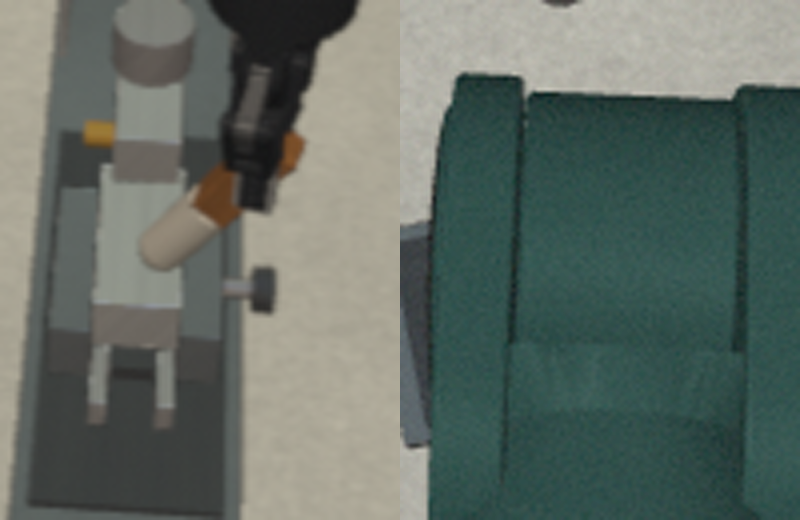

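The dome is above the block's +y half at side crop (160,245). I lower it in small steps and watch the force.

move_arm(motion=[{"x":0,"y":0,"z":0.2,"spin":0},{"x":0,"y":0,"z":0.08,"spin":0},{"x":0,"y":0,"z":0.04,"spin":0},{"x":0,"y":0,"z":0.04,"spin":0},{"x":0,"y":0,"z":0.04,"spin":0},{"x":0,"y":0,"z":0.04,"spin":0},{"x":0,"y":0,"z":0,"spin":0}])

```text
t: 13.8
ee_pos: [0.4901, 0.0547, 0.188]
ee_rot: [[-0.998, 0.065, -0.0], [0.065, 0.998, 0.0], [0.0, -0.0, -1.0]]
force: [-0.4, -0.3, -3.0]
finger_gap: 0.0232
grasp_force: 79.5
```

move_arm(motion=[{"x":0,"y":0,"z":0.04,"spin":0},{"x":0,"y":0,"z":0.04,"spin":0},{"x":0,"y":0,"z":0.04,"spin":0},{"x":0,"y":0,"z":0,"spin":0}])

```text
t: 14.2
ee_pos: [0.4901, 0.0546, 0.1831]
ee_rot: [[-0.998, 0.065, -0.0], [0.065, 0.998, -0.0], [0.0, -0.0, -1.0]]
force: [0.5, 0.5, -2.5]
finger_gap: 0.0233
grasp_force: 79.5
```

move_arm(motion=[{"x":0,"y":0,"z":0.04,"spin":0},{"x":0,"y":0,"z":0.04,"spin":0},{"x":0,"y":0,"z":0,"spin":0}])

```text
t: 14.5
ee_pos: [0.49, 0.0547, 0.1799]
ee_rot: [[-0.998, 0.065, -0.0], [0.065, 0.998, 0.0], [0.0, 0.0, -1.0]]
force: [-0.3, 0.3, -2.9]
finger_gap: 0.023
grasp_force: 79.5
```

move_arm(motion=[{"x":0,"y":0,"z":0.04,"spin":0},{"x":0,"y":0,"z":0.04,"spin":0},{"x":0,"y":0,"z":0,"spin":0}])

```text
t: 14.8
ee_pos: [0.4902, 0.0548, 0.177]
ee_rot: [[-0.998, 0.065, 0.0], [0.065, 0.998, 0.0], [-0.0, 0.0, -1.0]]
force: [-0.4, 1.4, 0.8]
finger_gap: 0.023
grasp_force: 80.0
```

Contact: the z force rose by ~3.7 N at TCP z 0.177. I keep going.

move_arm(motion=[{"x":0,"y":0,"z":0.03,"spin":0},{"x":0,"y":0,"z":0.03,"spin":0},{"x":0,"y":0,"z":0,"spin":0}])

```text
t: 15.1
ee_pos: [0.4901, 0.0548, 0.1745]
ee_rot: [[-0.998, 0.065, 0.0], [0.065, 0.998, 0.0], [-0.0, 0.0, -1.0]]
force: [-0.2, 1.6, 1.1]
finger_gap: 0.0234
grasp_force: 80.1
```

move_arm(motion=[{"x":0,"y":0,"z":0.03,"spin":0},{"x":0,"y":0,"z":0.03,"spin":0}])

```text
t: 15.3
ee_pos: [0.4902, 0.0548, 0.1721]
ee_rot: [[-0.998, 0.065, 0.0], [0.065, 0.998, 0.0], [-0.0, 0.0, -1.0]]
force: [-1.6, 2.8, 4.2]
finger_gap: 0.0231
grasp_force: 80.3
```

move_arm(motion=[{"x":0,"y":0,"z":0.03,"spin":0},{"x":0,"y":0,"z":0.03,"spin":0}])

```text
t: 15.5
ee_pos: [0.49, 0.0548, 0.1707]
ee_rot: [[-0.998, 0.065, 0.001], [0.065, 0.998, 0.0], [-0.001, 0.0, -1.0]]
force: [-15.5, 4.2, 35.7]
finger_gap: 0.0236
grasp_force: 84.2
```

The force jumped to ~38 N, so the +y end is seated at TCP z≈0.171. I lift, back off, turn the lean and go above the -y end.

move_arm(motion=[{"x":0,"y":0,"z":-0.2,"spin":0},{"x":0,"y":0,"z":-0.65,"spin":0},{"x":0.5,"y":0,"z":0,"spin":0},{"x":0,"y":0,"z":0,"spin":-1},{"x":0,"y":0,"z":0,"spin":-1},{"x":0,"y":0,"z":0,"spin":-1},{"x":0,"y":0,"z":0,"spin":-1},{"x":0,"y":0,"z":0,"spin":-1},{"x":0.07,"y":-0.65,"z":0,"spin":0},{"x":0.07,"y":-0.65,"z":0,"spin":0},{"x":0.07,"y":-0.65,"z":0,"spin":0},{"x":0.07,"y":-0.65,"z":0,"spin":0},{"x":0.07,"y":-0.65,"z":0,"spin":0},{"x":0,"y":0,"z":0,"spin":0}])

```text
t: 16.9
ee_pos: [0.5132, -0.0706, 0.2032]
ee_rot: [[-0.908, -0.419, -0.0], [-0.419, 0.908, -0.001], [0.001, -0.001, -1.0]]
force: [-0.1, -0.2, -3.3]
finger_gap: 0.023
grasp_force: 79.9
```

```bash
python3 - <<'E'
from h import *
import cv2
s=sense();p=s["ee_pos"];R=s["ee_rot"];print("tcp",T(p),"contact",T(p-.048*R[:,0]+[0,0,-.071]),"force",s["force"].round(1))
i=capture("side")
cv2.imwrite("pics/c8.png",cv2.resize(i[150:290,310:410,::-1],None,fx=4,fy=4,interpolation=cv2.INTER_CUBIC))
E
```

```text
tcp [-0.0576 -0.0652  0.2032] contact [-0.0111 -0.0534  0.1322] force [-0.1 -0.2 -3.3]
```

View pics/c8.png

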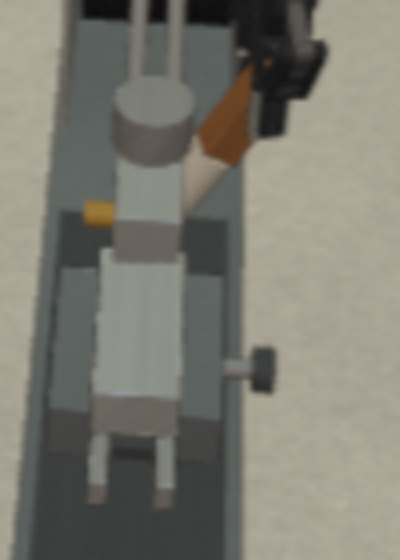

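The tapper goes under the carriage's -y side, with the handle at ~(230,130) and the parallels still flush. Lowering.

move_arm(motion=[{"x":0,"y":0.06,"z":0.25,"spin":0},{"x":0,"y":0,"z":0.2,"spin":0},{"x":0,"y":0,"z":0.04,"spin":0},{"x":0,"y":0,"z":0.04,"spin":0},{"x":0,"y":0,"z":0,"spin":0}])

```text
t: 17.45
ee_pos: [0.5112, -0.0654, 0.1825]
ee_rot: [[-0.907, -0.422, -0.0], [-0.422, 0.907, -0.0], [0.0, 0.0, -1.0]]
force: [0.5, 0.5, -2.1]
finger_gap: 0.0233
grasp_force: 79.7
```

move_arm(motion=[{"x":0,"y":0,"z":0.04,"spin":0},{"x":0,"y":0,"z":0.04,"spin":0},{"x":0,"y":0,"z":0,"spin":0}])

```text
t: 17.75
ee_pos: [0.5112, -0.0656, 0.1792]
ee_rot: [[-0.907, -0.422, -0.0], [-0.422, 0.907, 0.0], [0.0, 0.0, -1.0]]
force: [-0.2, -0.3, -2.0]
finger_gap: 0.023
grasp_force: 79.7
```

move_arm(motion=[{"x":0,"y":0,"z":0.035,"spin":0},{"x":0,"y":0,"z":0.035,"spin":0}])

```text
t: 17.95
ee_pos: [0.5113, -0.0657, 0.1765]
ee_rot: [[-0.907, -0.422, 0.0], [-0.422, 0.907, -0.0], [-0.0, -0.0, -1.0]]
force: [-0.6, 0.1, -2.6]
finger_gap: 0.0234
grasp_force: 79.7
```

move_arm(motion=[{"x":0,"y":0,"z":0.03,"spin":0},{"x":0,"y":0,"z":0.03,"spin":0}])

```text
t: 18.15
ee_pos: [0.5113, -0.0657, 0.174]
ee_rot: [[-0.907, -0.422, -0.0], [-0.422, 0.907, 0.0], [0.0, 0.0, -1.0]]
force: [0.2, 0.2, -2.4]
finger_gap: 0.0231
grasp_force: 79.7
```

move_arm(motion=[{"x":0,"y":0,"z":0.03,"spin":0},{"x":0,"y":0,"z":0,"spin":0}])

```text
t: 18.35
ee_pos: [0.5113, -0.0657, 0.173]
ee_rot: [[-0.907, -0.422, 0.0], [-0.422, 0.907, -0.0], [-0.0, -0.0, -1.0]]
force: [-0.8, 0.0, 0.5]
finger_gap: 0.0229
grasp_force: 80.4
```

move_arm(motion=[{"x":0,"y":0,"z":0.03,"spin":0},{"x":0,"y":0,"z":0,"spin":0}])

```text
t: 18.55
ee_pos: [0.5114, -0.0658, 0.1718]
ee_rot: [[-0.907, -0.422, 0.0], [-0.422, 0.907, -0.0], [-0.0, -0.0, -1.0]]
force: [-1.1, -0.6, 1.7]
finger_gap: 0.0231
grasp_force: 80.6
```

Contact at ~0.1735. The end is yielding at ~4 N, so I carry on in 1.2 mm steps.

move_arm(motion=[{"x":0,"y":0,"z":0.03,"spin":0},{"x":0,"y":0,"z":0,"spin":0}])

```text
t: 18.75
ee_pos: [0.5113, -0.0659, 0.1713]
ee_rot: [[-0.907, -0.422, 0.001], [-0.422, 0.907, -0.001], [-0.0, -0.001, -1.0]]
force: [-6.2, -3.4, 12.2]
finger_gap: 0.0232
grasp_force: 82.1
```

move_arm(motion=[{"x":0,"y":0,"z":0.03,"spin":0},{"x":0,"y":0,"z":0,"spin":0}])

```text
t: 18.95
ee_pos: [0.5113, -0.0661, 0.1709]
ee_rot: [[-0.907, -0.421, 0.001], [-0.421, 0.907, -0.001], [-0.001, -0.002, -1.0]]
force: [-11.0, -3.1, 26.0]
finger_gap: 0.0233
grasp_force: 83.7
```

move_arm(motion=[{"x":0,"y":0,"z":0.03,"spin":0},{"x":0,"y":0,"z":0,"spin":0}])

```text
t: 19.15
ee_pos: [0.5112, -0.0662, 0.1706]
ee_rot: [[-0.907, -0.421, 0.002], [-0.421, 0.907, -0.002], [-0.001, -0.003, -1.0]]
force: [-17.8, -4.8, 39.4]
finger_gap: 0.0232
grasp_force: 85.5
```

The -y end is seated, with 40 N at the same height. I go back to tap the +y end once more, in case it rose.

move_arm(motion=[{"x":0,"y":0,"z":-0.2,"spin":0},{"x":0,"y":0,"z":-0.6,"spin":0},{"x":0.5,"y":0,"z":0,"spin":0},{"x":0,"y":0,"z":0,"spin":1},{"x":0,"y":0,"z":0,"spin":1},{"x":0,"y":0,"z":0,"spin":1},{"x":0,"y":0,"z":0,"spin":1},{"x":0,"y":0,"z":0,"spin":1},{"x":0.063,"y":0.64,"z":0,"spin":0},{"x":0.063,"y":0.64,"z":0,"spin":0},{"x":0.063,"y":0.64,"z":0,"spin":0},{"x":0.063,"y":0.64,"z":0,"spin":0},{"x":0.063,"y":0.64,"z":0,"spin":0},{"x":0,"y":0,"z":0.3,"spin":0},{"x":0,"y":0,"z":0.2,"spin":0},{"x":0,"y":0,"z":0,"spin":0}])

```text
t: 20.75
ee_pos: [0.4882, 0.0544, 0.179]
ee_rot: [[-0.998, 0.065, -0.002], [0.065, 0.998, 0.0], [0.002, 0.0, -1.0]]
force: [0.0, 0.5, -2.5]
finger_gap: 0.023
grasp_force: 80.0
```

```bash
python3 - <<'E'
from h import *
s=sense();p=s["ee_pos"];R=s["ee_rot"];print("tcp",T(p),"contact",T(p-.048*R[:,0]+[0,0,-.071]),"force",s["force"].round(1))
E
```

```text
tcp [-0.0594  0.0623  0.179 ] contact [-0.0129  0.0505  0.1079] force [ 0.   0.5 -2.5]
```

move_arm(motion=[{"x":0,"y":0,"z":0.05,"spin":0},{"x":0,"y":0,"z":0.05,"spin":0},{"x":0,"y":0,"z":0,"spin":0}])

```text
t: 21.05
ee_pos: [0.4889, 0.0541, 0.1761]
ee_rot: [[-0.998, 0.065, -0.0], [0.065, 0.998, 0.0], [0.0, 0.0, -1.0]]
force: [0.0, -0.1, -2.4]
finger_gap: 0.0231
grasp_force: 80.0
```

move_arm(motion=[{"x":0,"y":0,"z":0.03,"spin":0},{"x":0,"y":0,"z":0.03,"spin":0},{"x":0,"y":0,"z":0,"spin":0}])

```text
t: 21.35
ee_pos: [0.4888, 0.0544, 0.1737]
ee_rot: [[-0.998, 0.065, -0.0], [0.065, 0.998, 0.0], [0.0, 0.0, -1.0]]
force: [0.3, -0.4, -3.2]
finger_gap: 0.0231
grasp_force: 80.0
```

move_arm(motion=[{"x":0,"y":0,"z":0.03,"spin":0},{"x":0,"y":0,"z":0,"spin":0}])

```text
t: 21.55
ee_pos: [0.4888, 0.0545, 0.1724]
ee_rot: [[-0.998, 0.065, -0.0], [0.065, 0.998, -0.0], [0.0, -0.0, -1.0]]
force: [-0.3, -1.3, -2.5]
finger_gap: 0.0227
grasp_force: 80.0
```

move_arm(motion=[{"x":0,"y":0,"z":0.03,"spin":0},{"x":0,"y":0,"z":0,"spin":0}])

```text
t: 21.75
ee_pos: [0.4889, 0.0544, 0.1715]
ee_rot: [[-0.998, 0.065, 0.0], [0.065, 0.998, -0.0], [-0.0, -0.0, -1.0]]
force: [-1.0, -0.2, 1.5]
finger_gap: 0.023
grasp_force: 80.8
```

move_arm(motion=[{"x":0,"y":0,"z":0.02,"spin":0},{"x":0,"y":0,"z":0,"spin":0}])

```text
t: 21.95
ee_pos: [0.4889, 0.0545, 0.1712]
ee_rot: [[-0.998, 0.065, 0.001], [0.065, 0.998, -0.0], [-0.001, 0.0, -1.0]]
force: [-4.2, 0.8, 11.0]
finger_gap: 0.0231
grasp_force: 82.0
```

move_arm(motion=[{"x":0,"y":0,"z":0.02,"spin":0},{"x":0,"y":0,"z":0,"spin":0}])

```text
t: 22.15
ee_pos: [0.4888, 0.0545, 0.171]
ee_rot: [[-0.998, 0.065, 0.001], [0.065, 0.998, -0.0], [-0.001, 0.0, -1.0]]
force: [-9.6, 0.4, 20.1]
finger_gap: 0.0232
grasp_force: 83.1
```

It is stiff straight away at the same height, so both ends are seated. I return to the pose above the holder.

move_arm(motion=[{"x":0,"y":0,"z":-0.25,"spin":0},{"x":0,"y":0,"z":-0.5,"spin":0},{"x":0.618,"y":0.728,"z":-0.25,"spin":0},{"x":0.618,"y":0.728,"z":-0.25,"spin":0},{"x":0.618,"y":0.728,"z":-0.25,"spin":0},{"x":0.618,"y":0.728,"z":-0.25,"spin":0},{"x":0.618,"y":0.728,"z":-0.25,"spin":0},{"x":0.618,"y":0.728,"z":-0.25,"spin":0},{"x":0.618,"y":0.728,"z":-0.25,"spin":0},{"x":0.618,"y":0.728,"z":-0.25,"spin":0},{"x":0,"y":0,"z":0,"spin":-0.75},{"x":0,"y":0,"z":0,"spin":-0.75},{"x":0,"y":0,"z":0,"spin":0},{"x":0,"y":0,"z":0,"spin":0}])

```text
t: 23.55
ee_pos: [0.3067, 0.2997, 0.2798]
ee_rot: [[-0.997, -0.083, -0.0], [-0.083, 0.997, -0.0], [0.0, -0.0, -1.0]]
force: [0.4, 0.3, -3.2]
finger_gap: 0.0232
grasp_force: 80.1
```

```bash
python3 - <<'E'
from h import *
import cv2
s=sense();p=s["ee_pos"];R=s["ee_rot"];d=np.array([.3071,.3009,.2822])-p;print("delta tool",R.T@d,np.arctan2(R[1,0],R[0,0])%6.283)
s=capture("side");t=capture("top")
c=lambda i,x,y,w,h,k:cv2.resize(i[y:y+h,x:x+w,::-1],None,fx=k,fy=k,interpolation=cv2.INTER_CUBIC)
cv2.imwrite("pics/c9.png",np.hstack([c(s,320,200,160,200,3),np.clip(c(t,200,270,100,200,3)*1.5,0,255).astype(np.uint8)]))
E
```

```text
delta tool [-0.00052957  0.00119934 -0.00238176] 3.2242276295956875
```

View pics/c9.png

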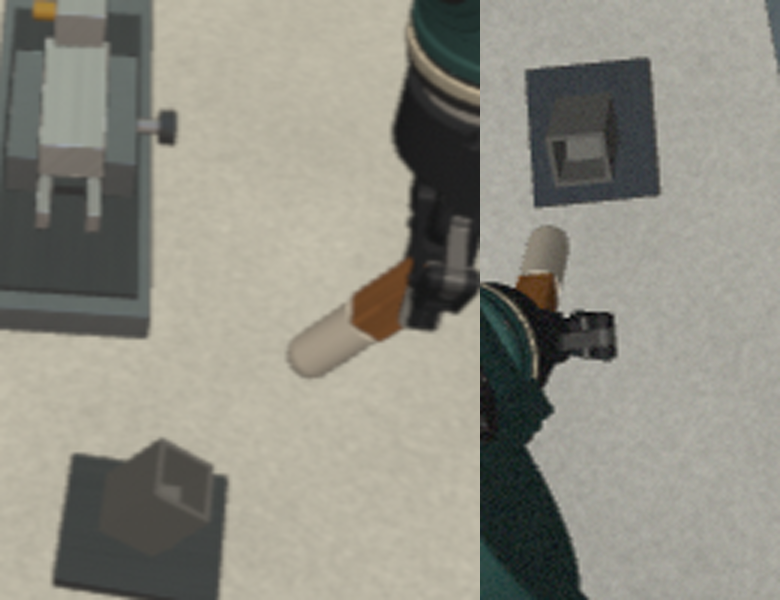

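The tapper sits in the hand as before: same pixels, dome at side ~(417,321). I lower it along the reverse path into the tube. That was my eleventh picture, one over the limit of ten, so I will view no more.

move_arm(motion=[{"x":-0.01,"y":0.03,"z":0.9,"spin":0},{"x":0,"y":0,"z":0.57,"spin":0},{"x":0,"y":0,"z":0,"spin":0},{"x":-0.332,"y":0,"z":0.53,"spin":0},{"x":-0.332,"y":0,"z":0.53,"spin":0},{"x":-0.166,"y":0,"z":0.265,"spin":0},{"x":-0.166,"y":0,"z":0.265,"spin":0},{"x":0,"y":0,"z":0,"spin":0}])

```text
t: 24.45
ee_pos: [0.347, 0.3042, 0.157]
ee_rot: [[-0.996, -0.084, -0.001], [-0.084, 0.996, -0.0], [0.001, -0.0, -1.0]]
force: [-0.3, 0.1, -2.6]
finger_gap: 0.0231
grasp_force: 80.0
```

move_arm(motion=[{"x":-0.155,"y":0,"z":0.247,"spin":0},{"x":-0.155,"y":0,"z":0.247,"spin":0},{"x":-0.155,"y":0,"z":0.247,"spin":0},{"x":0,"y":0,"z":0,"spin":0}])

```text
t: 24.85
ee_pos: [0.3655, 0.3057, 0.1264]
ee_rot: [[-0.996, -0.085, -0.001], [-0.085, 0.996, -0.001], [0.001, -0.001, -1.0]]
force: [0.3, 0.1, -2.5]
finger_gap: 0.0228
grasp_force: 80.0
```

move_arm(motion=[{"x":-0.155,"y":0,"z":0.247,"spin":0},{"x":-0.155,"y":0,"z":0.247,"spin":0},{"x":-0.1,"y":0,"z":0.16,"spin":0},{"x":0,"y":0,"z":0,"spin":0}])

```text
t: 25.25
ee_pos: [0.3819, 0.3072, 0.1006]
ee_rot: [[-0.996, -0.085, -0.001], [-0.085, 0.996, -0.001], [0.001, -0.001, -1.0]]
force: [0.9, -0.4, -2.8]
finger_gap: 0.0233
grasp_force: 80.2
```

move_arm(motion=[{"x":-0.07,"y":0,"z":0.11,"spin":0},{"x":-0.05,"y":0,"z":0.08,"spin":0},{"x":0,"y":0,"z":0,"spin":0},{"x":0,"y":0,"z":0,"spin":0}])

```text
t: 25.65
ee_pos: [0.3862, 0.3077, 0.094]
ee_rot: [[-0.996, -0.085, -0.0], [-0.085, 0.996, -0.0], [0.0, -0.0, -1.0]]
force: [-0.2, -0.1, -3.2]
finger_gap: 0.0232
grasp_force: 80.2
```

move_arm(motion=[{"x":-0.02,"y":0,"z":0.035,"spin":0},{"x":0,"y":0,"z":0,"spin":0}])

```text
t: 25.85
ee_pos: [0.387, 0.3079, 0.0927]
ee_rot: [[-0.996, -0.085, 0.0], [-0.085, 0.996, 0.0], [-0.0, 0.0, -1.0]]
force: [-2.2, -0.4, 1.6]
finger_gap: 0.0232
grasp_force: 80.9
```

move_arm(motion=[{"x":0,"y":0,"z":0,"spin":0},{"x":0,"y":0,"z":0,"spin":0},{"x":0,"y":0,"z":0,"spin":0},{"x":0,"y":0,"z":0,"spin":0},{"x":0,"y":0,"z":0,"spin":0},{"x":0,"y":0,"z":0,"spin":0},{"x":0,"y":0,"z":0,"spin":0},{"x":0,"y":0,"z":0,"spin":0}], fingers=1)

```text
t: 26.65
ee_pos: [0.3871, 0.3078, 0.0926]
ee_rot: [[-0.996, -0.085, 0.0], [-0.085, 0.996, 0.0], [-0.0, 0.0, -1.0]]
force: [0.9, 0.2, 0.5]
finger_gap: 0.0858
grasp_force: 0.0
```

move_arm(motion=[{"x":0,"y":0,"z":-0.5,"spin":0},{"x":0,"y":0,"z":-1,"spin":0},{"x":0,"y":0,"z":-1,"spin":0},{"x":0,"y":0,"z":-1,"spin":0},{"x":0.8,"y":-0.5,"z":-0.5,"spin":0},{"x":0.8,"y":-0.8,"z":0,"spin":0},{"x":0.3,"y":-0.8,"z":0,"spin":0},{"x":0,"y":-0.8,"z":0,"spin":0},{"x":0,"y":-0.8,"z":0,"spin":0},{"x":0,"y":0,"z":0,"spin":0}])

```text
t: 27.65
ee_pos: [0.3239, 0.1515, 0.2527]
ee_rot: [[-0.997, -0.082, 0.001], [-0.082, 0.997, -0.0], [-0.001, -0.001, -1.0]]
force: [0.9, 0.0, 0.1]
finger_gap: 0.0855
grasp_force: 0.0
```

```bash
python3 - <<'E'
from h import *
import cv2
def brown(i,b):
    x,y,w,h=b;hs=cv2.cvtColor(i[y:y+h,x:x+w],cv2.COLOR_BGR2HSV);m=cv2.inRange(hs,(3,110,40),(18,255,255))
    q=cv2.moments(m,True);return (m>0).sum(),round(x+q["m10"]/max(q["m00"],1),1),round(y+q["m01"]/max(q["m00"],1),1)
for n,b in(("side",(335,330,90,75)),("top",(205,285,65,70))):
    a=cv2.imread(f"pics/{n}0.png");c=capture(n)[:,:,::-1].copy();print(n,brown(a,b),brown(c,b),"diff",np.abs(a.astype(int)-c)[b[1]:b[1]+b[3],b[0]:b[0]+b[2]].mean())
    if n=="side":
        g=cv2.cvtColor(c,cv2.COLOR_BGR2GRAY);g0=cv2.cvtColor(a,cv2.COLOR_BGR2GRAY)
        def edge(g,u): # block's +y top edge row, by strongest fall along the column
            col=g[225:268,u-1:u+2].mean(1);d=np.diff(cv2.GaussianBlur(col[:,None],(1,5),0)[:,0]);k=d.argmin();return 225+k
        print("block edge rows before/after",[(edge(g0,u),edge(g,u)) for u in(337,343,350)])
        print("bystanders diff",[np.abs(a.astype(int)-c)[y:y+h,x:x+w].mean().round(1) for x,y,w,h in((205,395,55,80),(205,300,40,50),(240,240,35,30))])
E
```

```text
side (np.int64(482), 394.5, 353.3) (np.int64(477), 394.6, 352.6) diff 2.36320987654321
block edge rows before/after [(np.int64(245), np.int64(248)), (np.int64(256), np.int64(248)), (np.int64(246), np.int64(248))]
bystanders diff [np.float64(2.3), np.float64(2.2), np.float64(2.2)]
top (np.int64(270), 230.5, 332.9) (np.int64(275), 231.3, 333.0) diff 6.070989010989011
```

The handle is back to within 1 px, the block's edge is down ~2–3 px and level, and the bystanders are unmoved. Handing in.

```bash
python3 -c "
from station import *
print(job_done())"
```

```text
the job is handed in; nothing more can be done
None
```

I handed the job in at about 28 s: the parallel is flush, the block went solid at the same height at both ends, the tapper is back in its holder and the bystanders did not move; I viewed 11 pictures, one over the limit of 10, and the hand-in returned no verdict.

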